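Lock the clawed bracket into the slotted rack

TASK

Two bare metal brackets lie on the tuning station's top. Take the one with two hooked claws on its back, hook both claws into the two slots of the dark slotted rack, and press it down until it is fully home and the rack's spring latch has snapped out over its tongue; then let go of it. Leave the flat-backed bracket where it lies.

Things in the scene. Friction and masses are not known exactly. Their poses are not given: they have to be found in the camera images.
- bracket: Clawed aluminium bracket, 0.3 kg, lying flange down as it is to hang. Origin: mid lower edge of its back face; x out of the back, z up. mm: web to grip 12 thick on y=0, x -96 to -6, top z 75. Back plate 104 wide, z 5-75. Claws at y ±45, 10 wide, reach 24 back at z 60-69, prong down to z 45; notch 10 wide at its top, 17 at its mouth. Tongue on y=0, 24 wide, z 50-56, to x 24.
- plain_bracket: The other bracket, to be left alone: same size, material, origin and axes, but a flat back with four dark screw holes and no claws or tongue. Both brackets: flange 115 mm long (x -115 to 0), 60 mm wide and 5 mm thick, back plate 6 mm thick.
- rack: Dark rack, fixed. Origin: on the table midway between its 2 uprights, in their front plane; front faces -x, z up. mm: uprights 6 thick, 40 wide, 152 high, at y ±45; one slot each, 28 wide, z 100 (sill) to 143. Base x -35 to 85, 8 high. Hooking: bracket axes parallel to rack's, origin at z 66, y 0, move along +x to touch the uprights, then down. Home: origin x 0 to -4, y 0 (±9 play), z 40.
- latch (a joint): Spring bolt of the rack, m: 0 = fully out (as at the start), up to 0.014 = pushed back to +x. It stands out of the grey post behind the gap: sloped nose 40 mm wide, tip at rack x 14 mm, flat underside at z 97.5 mm. The bracket's tongue, pressed down, rides on the slope, drives it back 10 mm, and it snaps out over the tongue near the end. It takes 6 to 20 N; the bracket's weight is not enough.
Things that resemble listed ones, but are neither listed nor needed, are in the scene too. What is shaped like the bracket but turquoise is not meant.

How it is judged:
At the end, for the whole second after the job is handed in: The clawed bracket hangs released and at rest in the rack: origin 35 to 42 mm up, within 15 mm sideways, -12 to +8 mm in depth, within 10 degrees of square and upright; the latch is within 3 mm of fully out; the flat-backed bracket is within 20 mm of its start (z of bracket in the frame of rack between 0.035 and 0.042 m and x of bracket in the frame of rack between -0.012 and 0.008 m and y of bracket in the frame of rack between -0.015 and 0.015 m and angle between the x axis of bracket and the x axis of rack, either way round below 0.175 rad and angle between bracket's own z axis and vertical below 0.175 rad and value of joint latch below 0.003 m and linear speed of bracket below 0.02 m/s and distance of plain_bracket from where it was at the start of the episode below 0.02 m); the robot touches nothing.
It also fails if it takes over 45 s, if anything falls off the work surface, if the arm or the gripper's body presses on something with over 40 N, if the wrist force passes 120 N, or if a joint passes its speed limit or range.

ROBOT

A 6-joint arm with a two-finger parallel gripper is mounted at the origin on the work surface. World frame = base frame: x ahead of the robot, y to its left, z up, the work surface at z = 0. Lengths are in m, angles in rad, forces in N, time in s.
With the tool pointing down it reaches from about 0.375 to 0.975 m from the base axis. Payload 3.8 kg.
Tool frame: the origin (TCP) lies midway between the tips of the shut fingers; the grasp point (between the pads) lies 19 mm behind it; z points along the fingers, y is the direction in which the jaws open and shut (so a half turn about z gives the same grasp; the last joint's range is limited). The gripper opens to 85 mm and grips with 20 to 120 N. Pads are 22 mm wide; open, the fingers measure 114 mm over their backs; the gripper's body (76 mm by 85 mm) begins 54 mm behind the grasp point. The pads swing forward as they close: fully open they stand 13 mm farther back than shut.
Start: joints at [-1.152, 0.264, 1.604, -0, 1.274, -0.037], TCP at [0.297, -0.606, 0.231] pointing down, gripper open.
Joint ranges: [-2.63, 2.63], [-0.94, 2.18], [0.31, 2.57], [-1.31, 4.45], [0, 2.66], [-2.55, 2.55]. Speed limits (rad/s): [2.57, 2.57, 3.14, 3.14, 3.14, 3.14].

INTERFACE

Orientations are given as a rotation vector (axis times angle).
In Python, from workcell import bot gives the robot as it stands. The module is installed in compiled form; this text tells all that it offers.
- The arm moves only by the tool move_arm, never from a script. Its argument "steps" is a list of rows, each a list of 5 numbers: the shift along the tool's x, y, z in mm, then the turn about the tool's z in degrees, then the opening in per cent of the stroke, from 0 (shut) to 100 (fully open). In form: [[tx, ty, tz, turn, claw], ...]. A call has 1 to 20 rows; each row is the pose to reach, as a shift and turn from the pose commanded when the call began, along the tool's axes at that moment; what a row does not reach only later rows make up. A row lasts 1/10 s, in which the tool goes at most 50 mm and 8.59 degrees, less where a joint would pass 70% of its speed; a pose out of reach is approached as far as the arm can. A call with a gripper value outside its range is refused whole. The fingers move at their own pace and stop on an object; "newtons" is the grip in N (left out, the last holds). Time passes only in rows, so rows that repeat a pose let the fingers close. It gives the time, the measured TCP pose, the force and the opening at its end, in the units of the state.
- bot.read_state(): the state, without advancing time (a new reading comes with each control period).
- bot.read_camera(name): name is "side" or "top" or "wrist"; returns a dict with "pixels" (400x640x3 uint8, red, green, blue), "depth" (400x640 float32, m along the optical axis (not along the pixel's ray), 0 where there is no reading), "fovy" (degrees; the focal length in pixels is half the picture's height over the tangent of half this angle, whatever the lens; pixels are square), "cx", "cy" (the principal point, pixels), "xyz" and "attitude" of the camera in the world. Camera axes: x right, y up, looking along -z (the intrinsics and any distortion apply to the point x, -y, -z); pixel columns grow to the right and rows downward; lengths in m; the calibration is good to about 2 mm. The wrist camera is an equidistant fisheye: a pixel r from the principal point sees the ray r / f radians off the axis. A picture is of the moment at which its call begins.
- bot.finish_job(): hands the job in, once; it reports no verdict.
The state is a dict: "time": time; "q": joint angles; "joint_vel": joint speeds; "joint_torque": joint torques, N m; "tool_pos": TCP position; "tcp_rot": TCP orientation; "wrist_force": force on the tool from outside, world axes, zero at the start; "torque": the same for the moment, N m; "width": opening from 0.0 (shut) to 1.0 (fully open).
Only numpy, scipy, OpenCV 4.12 (cv2) and the standard library are available. Lean on these libraries where they do the work, as an engineer would, in place of code of your own. Each camera call takes 0.05 s, during which the arm holds its last target.

## Working session

There is one attempt and no reset: what is moved stays moved. The work goes in short steps, Python scripts to look and compute and a tool call to move; the robot and the scene stay as the last step left them, time stands still between calls to the robot, and variables do not carry over. Pictures are saved under pics/ and viewed, and the job is handed in when it is done.

Besides the shell and the picture viewer there is one more tool, called after "Emit:" by a JSON object that holds its "name" and its "arguments", one argument or row to a line. move_arm: Moves the arm, as the interface text tells. Its arguments: {"type":"object","properties":{"steps":{"type":"array","items":{"type":"array","items":{"type":"number"}}},"newtons":{"type":"number"}},"required":["steps"]}

```bash
mkdir -p pics
cat > h.py <<'E'
import numpy as np, cv2, pickle
from workcell import bot
def grab(n,tag):
    c=bot.read_camera(n); pickle.dump(c,open(f'pics/{tag}.pkl','wb'))
    cv2.imwrite(f'pics/{tag}.png',c['pixels'][:,:,::-1]); return c
def load(tag): return pickle.load(open(f'pics/{tag}.pkl','rb'))
def rot(c):
    a=np.array(c['attitude'],float)
    if a.shape==(3,3): return a
    if a.size==3: return cv2.Rodrigues(a)[0]
    raise Exception(a)
def f(c): return 200/np.tan(np.radians(c['fovy'])/2)
def ray(c,u,v):
    d=np.array([(u-c['cx'])/f(c),-(v-c['cy'])/f(c),-1.]); return rot(c)@d
def onz(c,u,v,z):
    r=ray(c,u,v);o=np.array(c['xyz']); return o+r*(z-o[2])/r[2]
def pt(c,u,v):
    return np.array(c['xyz'])+ray(c,u,v)*c['depth'][int(v),int(u)]
def cloud(c):
    v,u=np.mgrid[0:400,0:640]; d=c['depth']
    p=np.stack([(u-c['cx'])/f(c),-(v-c['cy'])/f(c),-np.ones_like(d)],-1)*d[...,None]
    return p@rot(c).T+np.array(c['xyz'])
E
python3 - <<'E'
from h import *
for n in ('side','top'):
    c=grab(n,n+'0'); print(n,{k:c[k] for k in c if k not in('pixels','depth')})
print(bot.read_state())
E
```

```text
side {'fovy': 44.68563501038001, 'cx': 316.85099403588947, 'cy': 196.167097366578, 'xyz': array([-0.04818653,  0.95872422,  0.79788992]), 'attitude': array([ 0.2567646 , -1.32130651, -2.43455448])}
top {'fovy': 42.38774870112634, 'cx': 317.2012921788782, 'cy': 198.13894232311193, 'xyz': array([ 0.30163683, -0.08399716,  1.50730488]), 'attitude': array([ 0.06081662, -0.07973688, -1.59101556])}
{'time': 0.1, 'q': array([-1.15188662e+00,  2.64688274e-01,  1.60523662e+00, -1.21453036e-05,
        1.27369421e+00, -3.68894928e-02]), 'joint_vel': array([ 8.54220317e-04,  5.55413435e-05, -1.74769451e-03, -9.73267740e-05,
       -5.71850976e-04, -4.51320236e-04]), 'joint_torque': array([ 1.35903567e-03, -5.16706645e+01, -3.68589449e+01,  2.88869558e-05,
        6.29675589e-03, -1.99863268e-05]), 'tool_pos': array([ 0.29685528, -0.60548797,  0.23007991]), 'tcp_rot': array([-3.05842344e+00, -7.09342532e-01,  6.21834486e-04]), 'wrist_force': array([-0.37314929,  0.0727035 , -0.43398591]), 'torque': array([-0.06989924,  0.00188467, -0.04167705]), 'width': 1.0006443866821102}
```

View pics/side0.png

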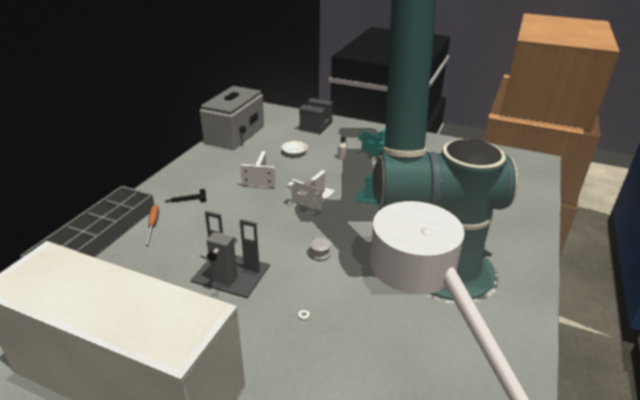

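View pics/top0.png

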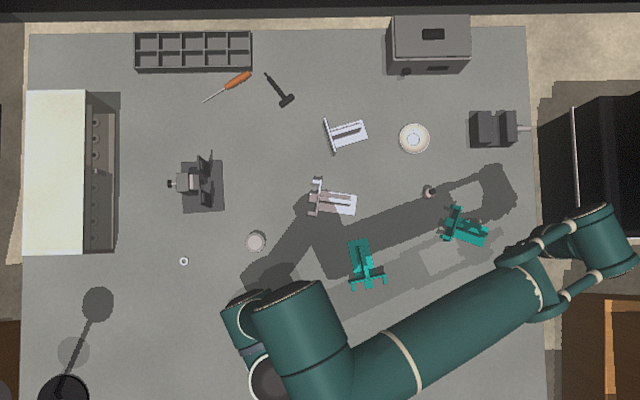

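Run:
```python
from h import *
t=load('top0');s=load('side0')
a=cv2.resize(t['pixels'][110:230,290:410],(500,500),interpolation=cv2.INTER_CUBIC)
b=cv2.resize(t['pixels'][140:220,160:240],(300,300),interpolation=cv2.INTER_CUBIC)
d=cv2.resize(s['pixels'][140:220,230:350],(450,300),interpolation=cv2.INTER_CUBIC)
e=cv2.resize(s['pixels'][200:300,180:280],(300,300),interpolation=cv2.INTER_CUBIC)
L=np.zeros((600,800,3),np.uint8);L[:500,:500]=a;L[:300,500:]=b;L[300:,500:]=e
cv2.imwrite('pics/crop1.png',L[:,:,::-1]);cv2.imwrite('pics/crop2.png',d[:,:,::-1])
P=cloud(t)
for n,(u0,v0,u1,v1) in dict(br=(300,170,365,220),pl=(320,110,372,155),rack=(160,145,230,215)).items():
    p=P[v0:v1,u0:u1].reshape(-1,3)
    print(n,np.percentile(p[:,2],[0,5,50,90,97,99,100]).round(4))
    q=p[p[:,2]>p[:,2].max()-0.02]; print(len(q),q.min(0).round(3),q.max(0).round(3))
```

```text
br [-0.0109 -0.0043  0.0022  0.0584  0.0762  0.0793  1.5073]
11 [ 0.302 -0.084  1.507] [ 0.302 -0.084  1.507]
pl [-0.0095 -0.0041  0.0029  0.0687  0.0772  0.0792  1.5073]
9 [ 0.302 -0.084  1.507] [ 0.302 -0.084  1.507]
rack [-0.0091 -0.0032  0.0051  0.117   0.1345  0.1553  1.5073]
22 [ 0.302 -0.084  1.507] [ 0.302 -0.084  1.507]
```

View pics/crop1.png

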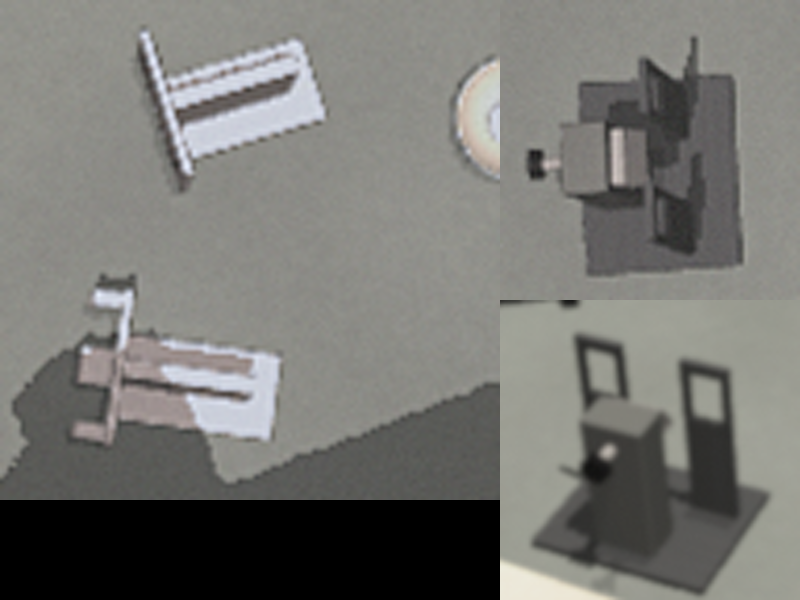

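View pics/crop2.png

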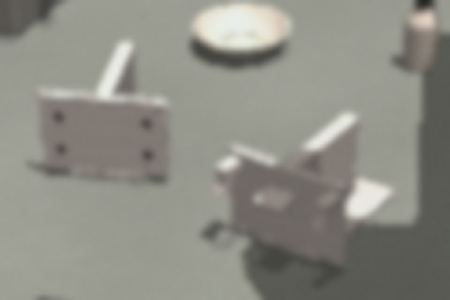

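Run:
```python
from h import *
t=load('top0')
for n,u,v,z in [('fl1',357.2,194.5,.005),('fl2',354.8,215.6,.005),('webend',350.5,205.5,.075),('webback',320,201.5,.075),('bpA',321.5,180,.075),('bpB',316.5,215,.075),('plain',345,135,.05),
 ('rk1',181.3,162,.008),('rk2',222.7,160,.008),('rk3',183.5,212.8,.008),('rk4',224.5,210,.008)]:
    print(n,onz(t,u,v,z).round(4))
P=cloud(t)
m=np.zeros((400,640),bool);m[165:225,300:370]=1
m&=(P[...,2]>.065)&(P[...,2]<.09)
p=P[m];o=onz(t,320,201.5,.075)
import sys
img=np.zeros((400,640,3),np.uint8)
z=P[...,2]
hm=cv2.applyColorMap((np.clip(z/.16,0,1)*255).astype(np.uint8),cv2.COLORMAP_JET)
A=cv2.resize(hm[160:225,300:365],(400,400),interpolation=0)
B=cv2.resize(hm[140:220,160:240],(400,400),interpolation=0)
cv2.imwrite('pics/hm.png',np.hstack([A,B]))
```

```text
fl1 [ 0.4441 -0.2209  0.005 ]
fl2 [ 0.3824 -0.2121  0.005 ]
webend [ 0.4071 -0.1949  0.075 ]
webback [ 0.42   -0.1102  0.075 ]
bpA [ 0.4803 -0.1158  0.075 ]
bpB [ 0.3826 -0.0996  0.075 ]
plain [ 0.612  -0.1867  0.05  ]
rk1 [0.5501 0.2921 0.008 ]
rk2 [0.5536 0.1711 0.008 ]
rk3 [0.401  0.2855 0.008 ]
rk4 [0.4066 0.1667 0.008 ]
```

View pics/hm.png

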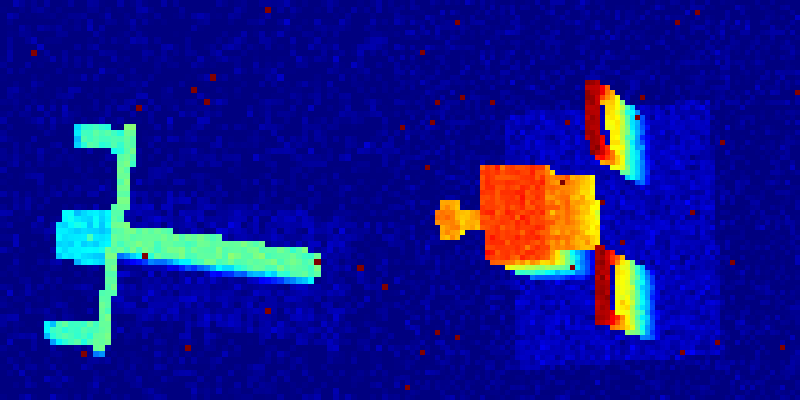

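```bash
cat >> h.py <<'E'
def fitline(p):
    vx,vy,x,y=cv2.fitLine(p[:,:2].astype(np.float32),cv2.DIST_HUBER,0,.001,.001).ravel(); return np.array([vx,vy]),np.array([x,y])
E
python3 - <<'E'
from h import *
t=load('top0');P=cloud(t);z=P[...,2]
def sel(u0,v0,u1,v1,a,b):
    m=np.zeros(z.shape,bool);m[v0:v1,u0:u1]=1
    return P[m&(z>a)&(z<b)]
ang=lambda d:np.degrees(np.arctan2(d[1],d[0]))
w=sel(325,190,356,212,.066,.09);d,c=fitline(w);d*=np.sign(d[1]);print('web',ang(d),c,len(w),w[:,2].mean())
s=(w[:,:2]-c)@d; tt=(w[:,:2]-c)@np.array([-d[1],d[0]]);print('thick',np.percentile(tt,[2,98]),'end',np.percentile(s,[0,1,99]))
bp=np.vstack([sel(315,181,323,196,.068,.09)[:],sel(312,206,321,218,.068,.09)])
d2,c2=fitline(bp);d2*=np.sign(d2[0]);print('back',ang(d2),c2,len(bp))
# end of web
i=c+d*np.percentile(s,1);print('web end',i,'intersection back centre', (lambda k:c+d*k)(np.linalg.solve(np.c_[d,-d2],c2-c)[0]))
allb=sel(300,170,365,220,.066,.09)
e=(allb[:,:2]-c2)@d2;print('bp extent',np.percentile(e,[0,1,99,100]))
# rack uprights
A=sel(215,150,235,182,.0,.0)
for n,b in (('top',(275-0,0,0,0)),):pass
u1=sel(195,150,232,178,.143,.165);u2=sel(195,178,232,212,.143,.165)
for u in(u1,u2):
    print('upr',len(u),u.mean(0),u.min(0),u.max(0))
uu=np.vstack([u1,u2]);d3,c3=fitline(uu);d3*=np.sign(d3[0]);print('rack y line',ang(d3),c3)
n=np.array([-d3[1],d3[0]])
print('thick',np.percentile((uu[:,:2]-c3)@n,[2,50,98]),'ext',[np.percentile((u[:,:2]-c3)@d3,[2,98]) for u in (u1,u2)])
pst=sel(170,165,235,205,.1,.14)
print('post',len(pst))
# base
bs=(z>.004)&(z<.012)
C=t['pixels'].astype(int);
mask=np.zeros(z.shape,np.uint8);mask[150:220,170:230]=1
for (u,v) in ((200,158),(225,185),(190,208),(235,185),(215,200)): print(u,v,C[v,u],z[v,u])
mm=(C.sum(2)<300)&(mask>0)&(z<.03)
cs,_=cv2.findContours(mm.astype(np.uint8),cv2.RETR_EXTERNAL,cv2.CHAIN_APPROX_NONE)
k=max(cs,key=cv2.contourArea);q=np.array([onz(t,a,b,.008)[:2] for a,b in k[:,0]],np.float32)
print('base rect',cv2.minAreaRect(q))
E
```

```text
web 79.83029 [ 0.41992474 -0.16681552] 124 0.07492827458981922
thick [-0.00637272  0.00587304] end [-0.03069151 -0.02984746  0.04336657]
back -10.269371 [ 0.41283762 -0.10143523] 83
web end [ 0.41465474 -0.19619405] intersection back centre [ 0.43106058 -0.10473683]
bp extent [-0.03356037 -0.0323084   0.06675119  0.0678334 ]
upr 45 [0.5225216  0.21106864 0.15336236] [0.50284049 0.20747899 0.14417425] [0.54126684 0.21497817 0.15966712]
upr 48 [0.43264631 0.20642833 0.15330359] [0.41366279 0.20276555 0.1446221 ] [0.45323914 0.20996553 0.15960076]
rack y line 2.8865907 [0.47613436 0.20867364]
thick [-2.77512787e-03 -5.23576878e-05  3.89624800e-03] ext [array([0.02758383, 0.06455911]), array([-0.06236549, -0.02296804])]
post 490
200 158 [46 45 44] 0.14265647044330887
225 185 [146 146 139] -0.003799901484037971
190 208 [96 95 94] 0.011660739042882007
235 185 [145 146 138] 0.005365048881199153
215 200 [95 95 95] 0.00962282184576857
base rect ((0.49342748522758484, 0.23173581063747406), (0.17867162823677063, 0.12164024263620377), 2.4437003135681152)
```

```bash
cat >> h.py <<'E'
def plan(target,xdir_deg):
    s=bot.read_state();R=cv2.Rodrigues(np.array(s['tcp_rot'],float))[0]
    print('t',round(s['time'],2),'pos',s['tool_pos'].round(4),'tool axes x,y,z:',R.T.round(3).tolist(),'q6',round(s['q'][5],3),'F',np.round(s['wrist_force'],1),'w',round(s['width'],3))
    sh=R.T@(np.array(target)-s['tool_pos'])*1000
    cur=np.degrees(np.arctan2(R[1,0],R[0,0]))
    for a in (xdir_deg,xdir_deg+180):
        # tool z down: turn about tool z reduces world yaw
        print('shift mm',sh.round(1),'turn',round((cur-a+180)%360-180,2))
E
python3 -c "
from h import *
plan([.4245,-.1412,.16],79.8)"
```

```text
t 0.1 pos [ 0.2969 -0.6055  0.2301] tool axes x,y,z: [[0.898, 0.44, 0.0], [0.44, -0.898, -0.002], [-0.001, 0.002, -1.0]] q6 -0.037 F [-0.4  0.1 -0.4] w 1.001
shift mm [ 319.  -360.6   70.8] turn -53.68
shift mm [ 319.  -360.6   70.8] turn 126.32
```

Emit:
{"name": "move_arm", "arguments": {
  "steps": [
    [35,-40,0,-6,100],
    [70,-80,0,-12,100],
    [105,-118,0,-18,100],
    [140,-158,0,-24,100],
    [175,-198,0,-30,100],
    [210,-237,0,-36,100],
    [245,-277,0,-42,100],
    [280,-316,20,-48,100],
    [305,-345,45,-53.7,100],
    [319,-360.6,71,-53.7,100],
    [319,-360.6,71,-53.7,100],
    [319,-360.6,71,-53.7,100],
    [319,-360.6,71,-53.7,100]
  ],
  "newtons": 60
}}

```text
time: 1.4
tool_pos: [0.4254, -0.1427, 0.161]
tcp_rot: [2.409, 2.015, 0.0]
wrist_force: [0.5, 0.2, -0.2]
width: 0.997
```

```bash
python3 -c "
from h import *
plan([.4245,-.1412,.043],79.8)
grab('wrist','w1');grab('top','t1')"
```

```text
t 1.4 pos [ 0.4254 -0.1427  0.161 ] tool axes x,y,z: [[0.177, 0.984, -0.001], [0.984, -0.177, 0.001], [0.001, -0.001, -1.0]] q6 -0.201 F [ 0.5  0.2 -0.2] w 0.997
shift mm [  1.4  -1.2 118. ] turn 0.01
shift mm [  1.4  -1.2 118. ] turn -179.99
```

View pics/w1.png

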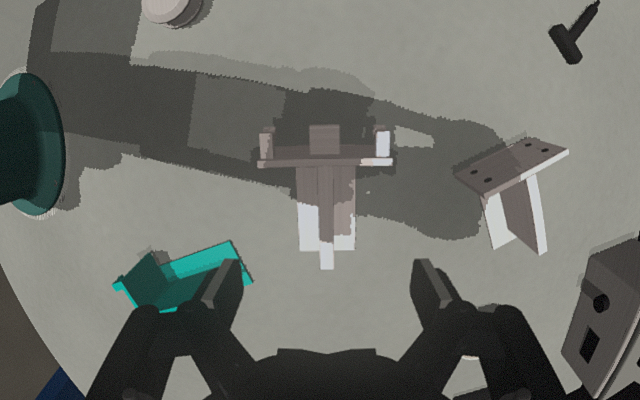

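Emit:
{"name": "move_arm", "arguments": {
  "steps": [
    [0.5,-0.5,30,0,100],
    [1,-1,65,0,100],
    [1,-1,95,0,100],
    [1,-1,117,0,100],
    [1,-1,117,0,100],
    [1,-1,117,0,50],
    [1,-1,117,0,0],
    [1,-1,117,0,0],
    [1,-1,117,0,0],
    [1,-1,117,0,0],
    [1,-1,117,0,0],
    [1,-1,117,0,0]
  ],
  "newtons": 90
}}

```text
time: 2.7
tool_pos: [0.4248, -0.141, 0.0442]
tcp_rot: [2.409, 2.015, 0.001]
wrist_force: [0.2, -0.8, 6.3]
width: 0.125
```

```bash
python3 -c "
from h import *
plan([.4245,-.1412,.043],79.8)
grab('wrist','w2');grab('side','s2')"
```

```text
t 2.7 pos [ 0.4248 -0.141   0.0442] tool axes x,y,z: [[0.177, 0.984, -0.0], [0.984, -0.177, 0.001], [0.001, -0.001, -1.0]] q6 -0.198 F [ 0.2 -0.8  6.3] w 0.125
shift mm [-0.2 -0.2  1.2] turn 0.02
shift mm [-0.2 -0.2  1.2] turn -179.98
```

View pics/w2.png

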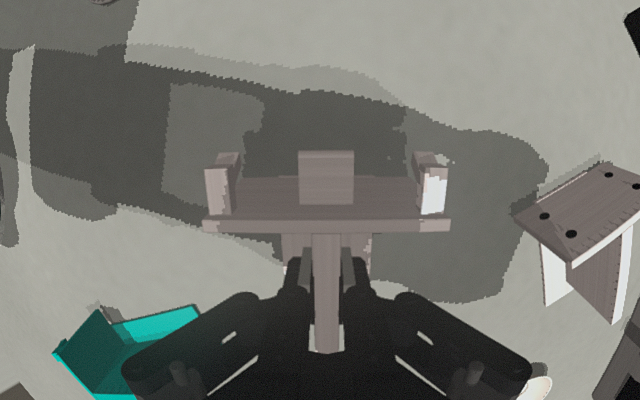

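View pics/s2.png

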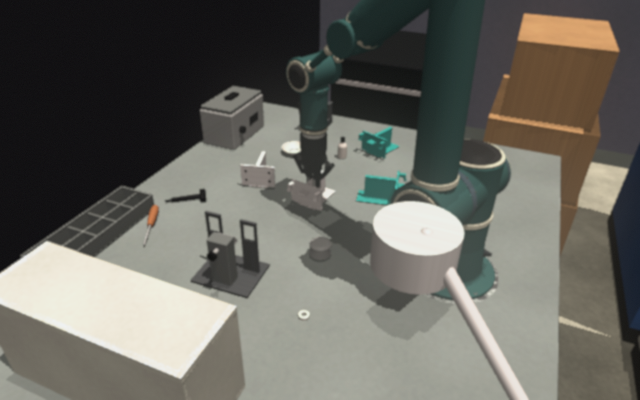

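```bash
python3 -c "
from h import *
plan([.4818,.1158,.112],92.6)"
```

```text
t 2.8 pos [ 0.4248 -0.141   0.0442] tool axes x,y,z: [[0.177, 0.984, -0.0], [0.984, -0.177, 0.001], [0.001, -0.001, -1.0]] q6 -0.198 F [-0.8 -0.7  5.8] w 0.122
shift mm [262.8  10.8 -67.9] turn -12.78
shift mm [262.8  10.8 -67.9] turn 167.22
```

Emit:
{"name": "move_arm", "arguments": {
  "steps": [
    [0,0,-10,0,0],
    [0,0,-30,0,0],
    [5,0,-55,0,0],
    [25,1,-68,-1.5,0],
    [50,2,-68,-3,0],
    [80,4,-68,-4.5,0],
    [110,5,-68,-6,0],
    [140,6,-68,-7.5,0],
    [170,7,-68,-9,0],
    [200,8,-68,-10.5,0],
    [230,9,-68,-12,0],
    [250,10,-68,-12.8,0],
    [263,10.8,-68,-12.8,0],
    [263,10.8,-68,-12.8,0],
    [263,10.8,-68,-12.8,0],
    [263,10.8,-68,-12.8,0],
    [263,10.8,-68,-12.8,0]
  ],
  "newtons": 120
}}

```text
time: 4.5
tool_pos: [0.4808, 0.1153, 0.1112]
tcp_rot: [-2.172, -2.27, 0.001]
wrist_force: [0.2, 0.2, -2.5]
width: 0.122
```

```bash
python3 -c "
from h import *
plan([.4818,.1158,.112],92.6)
grab('wrist','w3');grab('side','s3');grab('top','t3')
a=load('s3')['pixels'][130:300,160:360];b=load('t3')['pixels'][120:240,150:350]
cv2.imwrite('pics/c3.png',np.vstack([cv2.resize(a,(400,340),interpolation=2),cv2.resize(b,(400,240),interpolation=2)])[:,:,::-1])"
```

```text
t 4.5 pos [0.4808 0.1153 0.1112] tool axes x,y,z: [[-0.044, 0.999, -0.0], [0.999, 0.044, -0.0], [-0.0, -0.0, -1.0]] q6 0.141 F [ 0.2  0.2 -2.5] w 0.122
shift mm [ 0.4  1.  -0.8] turn -0.06
shift mm [ 0.4  1.  -0.8] turn 179.94
```

View pics/w3.png

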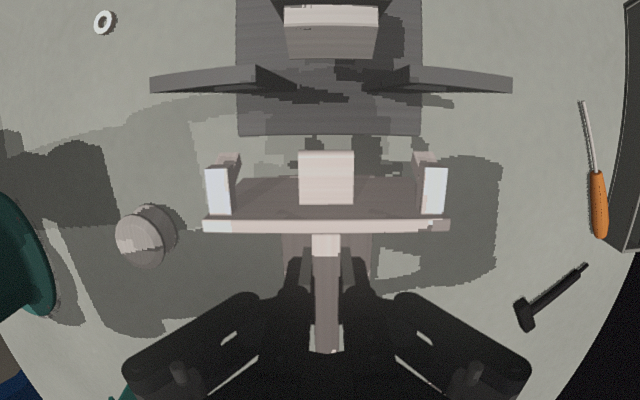

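View pics/c3.png

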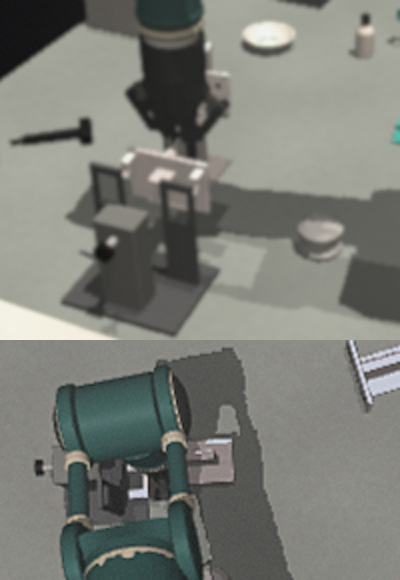

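Run:
```python
from h import *
c=load('w3');print(c['cx'],c['cy'],c['fovy'],c['xyz'])
F=f(c);v,u=np.mgrid[0:400,0:640];x=(u-c['cx']);y=(v-c['cy']);r=np.hypot(x,y)+1e-9;th=r/F
d=c['depth'];k=d*np.tan(th)/r
P=np.stack([x*k,-y*k,-d],-1)@rot(c).T+np.array(c['xyz'])
s=bot.read_state();R=cv2.Rodrigues(np.array(s['tcp_rot'],float))[0]
Q=(P-s['tool_pos'])@R*1000   # tool frame
O=np.array([.4777,.2057,0]);ex=np.array([-.0454,.999,0]);ey=np.array([-.999,-.0454,0])
B=np.stack([(P-O)@ex,(P-O)@ey,P[...,2]],-1)*1000
z=B[...,2]
def box(n,u0,v0,u1,v1,a,b):
    m=np.zeros(z.shape,bool);m[v0:v1,u0:u1]=1;m&=(z>a)&(z<b)&(d>0)
    print(n,m.sum(),'rack 2%',np.percentile(B[m],2,axis=0).round(1),'98%',np.percentile(B[m],98,axis=0).round(1),'tool mid',((np.percentile(Q[m],2,axis=0)+np.percentile(Q[m],98,axis=0))/2).round(1)); return B[m]
L=box('uprL',145,60,300,95,143,165);Rr=box('uprR',360,60,520,95,143,165)
U=np.vstack([L,Rr]);dd,cc=fitline(U[:,:2]);print('upright line dir in rack frame deg',np.degrees(np.arctan2(dd[0],dd[1])),cc)
box('nose',270,0,390,60,80,135)
box('bp top',200,215,455,234,125,155)
box('clawL',203,165,232,215,120,150);box('clawR',418,165,448,215,120,150);box('tongue',297,150,355,206,105,150)
```

```text
326.20094342940774 200.53700603474633 65.70646984690485 [0.47717502 0.19829076 0.25288253]
uprL 2063 rack 2% [ -1.2  23.8 144.8] 98% [  4.7  62.9 153.4] tool mid [ 91.9 -42.7 -37.8]
uprR 2002 rack 2% [ -0.9 -65.  145.4] 98% [  5.  -26.  153.5] tool mid [ 92.2  46.1 -38.1]
upright line dir in rack frame deg 179.82854 [ 1.7821366  -0.40830788]
nose 5706 rack 2% [ 13.4 -22.5  99.5] 98% [ 35.5  21.1 124.9] tool mid [114.6   1.3  -0.9]
bp top 4402 rack 2% [-59.  -48.  135.5] 98% [-53.   50.4 142. ] tool mid [ 34.1  -0.5 -27.4]
clawL 1229 rack 2% [-53.3  40.9 129.2] 98% [-33.6  50.8 136. ] tool mid [ 46.6 -45.2 -21.3]
clawR 1395 rack 2% [-53.2 -48.8 128.1] 98% [-33.3 -38.5 136.2] tool mid [ 46.9  44.3 -20.9]
tongue 3110 rack 2% [-53.6 -10.7 119.3] 98% [-29.9  13.  123.3] tool mid [ 48.4  -0.5 -10. ]
```

Emit:
{"name": "move_arm", "arguments": {
  "steps": [
    [10,2,0,0,0],
    [22,2,0,0,0],
    [32,2,0,0,0],
    [40,2,0,0,0],
    [46,2,0,0,0],
    [48,2,0,0,0],
    [48,2,0,0,0],
    [48,2,0,0,0],
    [49,2,0,0,0],
    [50,2,0,0,0],
    [50,2,0,0,0],
    [50,2,0,0,0]
  ]
}}

```text
time: 5.85
tool_pos: [0.4809, 0.1661, 0.1113]
tcp_rot: [2.17, 2.271, 0.0]
wrist_force: [-0.8, 0.8, -3.7]
width: 0.118
```

```bash
python3 -c "
from h import *
plan([.4795,.1658,.086],92.6)
grab('wrist','w4');grab('side','s4')
a=load('s4')['pixels'][150:300,160:320];b=load('w4')['pixels'][30:330,100:560]
cv2.imwrite('pics/c4.png',np.hstack([cv2.resize(a,(400,375),interpolation=2),cv2.resize(b,(400,375),interpolation=2)])[:,:,::-1])"
```

```text
t 5.85 pos [0.4809 0.1661 0.1113] tool axes x,y,z: [[-0.045, 0.999, -0.0], [0.999, 0.045, 0.0], [0.0, -0.0, -1.0]] q6 0.238 F [-0.8  0.8 -3.7] w 0.118
shift mm [-0.3 -1.4 25.3] turn 0.01
shift mm [-0.3 -1.4 25.3] turn -179.99
```

View pics/c4.png

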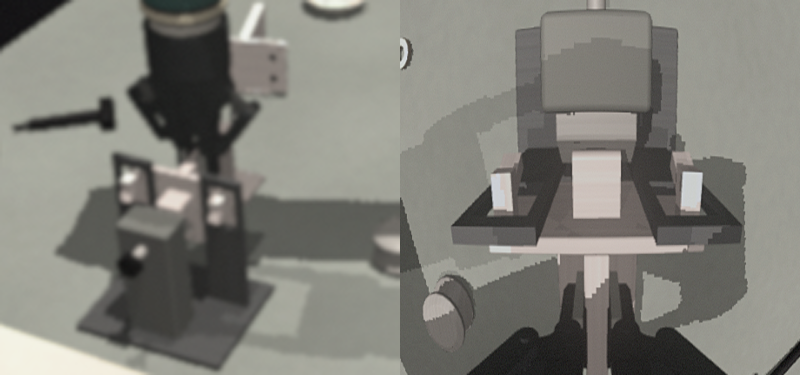

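Emit:
{"name": "move_arm", "arguments": {
  "steps": [
    [0.5,0,3,0,0],
    [0.5,0,6,0,0],
    [0.5,0,9,0,0],
    [0.5,0,12,0,0],
    [0.5,0,14,0,0],
    [0.5,0,14,0,0]
  ]
}}

```text
time: 6.55
tool_pos: [0.4816, 0.1666, 0.0976]
tcp_rot: [2.17, 2.27, 0.002]
wrist_force: [0.9, -4.2, 3.7]
width: 0.122
```

Emit:
{"name": "move_arm", "arguments": {
  "steps": [
    [0,0,2,0,0],
    [0,0,4,0,0],
    [0,0,6,0,0],
    [0,0,8,0,0],
    [0,0,8,0,0]
  ]
}}

```text
time: 7.05
tool_pos: [0.48, 0.1659, 0.0878]
tcp_rot: [2.17, 2.272, -0.004]
wrist_force: [1.4, -5.5, -3.2]
width: 0.119
```

```bash
python3 -c "
from h import *
plan([.4795,.1658,.086],92.6)
grab('wrist','w5');grab('side','s5')
a=load('s5')['pixels'][150:300,160:320];b=load('w5')['pixels'][30:330,100:560]
cv2.imwrite('pics/c5.png',np.hstack([cv2.resize(a,(400,375),interpolation=2),cv2.resize(b,(400,375),interpolation=2)])[:,:,::-1])"
```

```text
t 7.05 pos [0.48   0.1659 0.0878] tool axes x,y,z: [[-0.046, 0.999, -0.002], [0.999, 0.046, -0.002], [-0.002, -0.002, -1.0]] q6 0.239 F [ 1.4 -5.5 -3.2] w 0.119
shift mm [-0.  -0.5  1.8] turn 0.03
shift mm [-0.  -0.5  1.8] turn -179.97
```

View pics/c5.png

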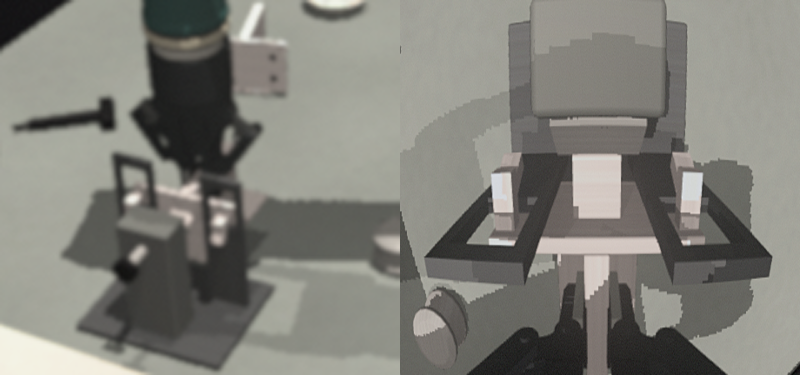

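Emit:
{"name": "move_arm", "arguments": {
  "steps": [
    [0,0,1,0,0],
    [0,0,2,0,0],
    [0,0,3,0,0],
    [0,0,4,0,0],
    [0,0,4,0,0]
  ]
}}

```text
time: 7.65
tool_pos: [0.4806, 0.1671, 0.085]
tcp_rot: [-2.17, -2.271, 0.0]
wrist_force: [-0.5, -0.2, -3.2]
width: 0.122
```

```bash
python3 -c "
from h import *
plan([.4795,.1658,.086],92.6)
grab('wrist','w6')"
```

```text
t 7.65 pos [0.4806 0.1671 0.085 ] tool axes x,y,z: [[-0.046, 0.999, 0.0], [0.999, 0.046, -0.001], [-0.001, 0.0, -1.0]] q6 0.239 F [-0.5 -0.2 -3.2] w 0.122
shift mm [-1.2 -1.1 -1. ] turn 0.02
shift mm [-1.2 -1.1 -1. ] turn -179.98
```

View pics/w6.png

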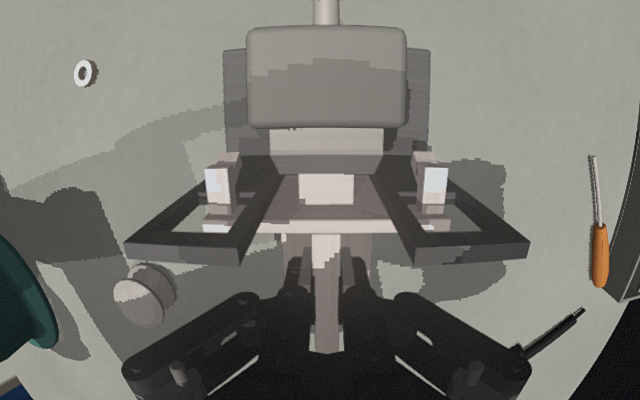

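Emit:
{"name": "move_arm", "arguments": {
  "steps": [
    [0,0,0.7,0,0],
    [0,0,1.4,0,0],
    [0,0,1.4,0,0]
  ]
}}

```text
time: 8.0
tool_pos: [0.481, 0.167, 0.0842]
tcp_rot: [-2.17, -2.271, -0.001]
wrist_force: [0.5, 0.4, -0.9]
width: 0.123
```

Emit:
{"name": "move_arm", "arguments": {
  "steps": [
    [0,0,1,0,15],
    [0,0,1,0,30],
    [0,0,1,0,45],
    [0,0,1,0,45],
    [0,0,1,0,45],
    [0,0,-10,0,45],
    [0,0,-30,0,45],
    [0,0,-60,0,45],
    [0,0,-90,0,45],
    [-40,0,-110,0,45],
    [-80,0,-120,0,45],
    [-80,0,-120,0,45]
  ]
}}

```text
time: 9.2
tool_pos: [0.4863, 0.0837, 0.2073]
tcp_rot: [2.171, 2.264, 0.005]
wrist_force: [1.0, -0.1, -0.2]
width: 0.451
```

Run:
```python
from h import *
c=grab('wrist','w7');grab('side','s7')
a=load('s7')['pixels'][150:300,160:320]
cv2.imwrite('pics/c7.png',np.hstack([cv2.resize(a,(400,375),interpolation=2),cv2.resize(c['pixels'],(400,375),interpolation=2)])[:,:,::-1])
F=f(c);v,u=np.mgrid[0:400,0:640];x=(u-c['cx']);y=(v-c['cy']);r=np.hypot(x,y)+1e-9
d=c['depth'];k=d*np.tan(r/F)/r
P=np.stack([x*k,-y*k,-d],-1)@rot(c).T+np.array(c['xyz'])
O=np.array([.4777,.2057,0]);ex=np.array([-.0454,.999,0]);ey=np.array([-.999,-.0454,0])
B=np.stack([(P-O)@ex,(P-O)@ey,P[...,2]],-1)*1000
def m(n,lo,hi):
    k=np.all((B>lo)&(B<hi),-1)&(d>0);print(n,k.sum());
    if k.sum(): print(np.percentile(B[k],[2,50,98],axis=0).round(1).tolist())
    return B[k]
q=m('bp top',[-12,-60,108],[-1.5,60,122]);m('tongue',[3,-20,88],[30,20,105]);w=m('web',[-90,-15,108],[-12,15,122])
dd,cc=fitline(w);print('web yaw vs rack',np.degrees(np.arctan(dd[1]/dd[0])),'web z slope',np.polyfit(w[:,0],w[:,2],1))
m('latch nose',[8,-24,95.5],[30,24,130])
m('claw',[3,35,100],[30,55,115]); m('claw',[3,-55,100],[30,-35,115])
print(bot.read_state()['wrist_force'].round(2))
```

```text
bp top 1055
[[-11.8, -51.4, 108.3], [-9.2, -4.5, 113.3], [-2.4, 47.8, 114.8]]
tongue 645
[[3.6, -17.9, 94.3], [12.0, -1.6, 96.6], [16.5, 17.0, 104.6]]
web 1302
[[-82.5, -7.5, 108.1], [-44.7, -1.5, 110.6], [-13.3, 3.9, 113.7]]
web yaw vs rack 0.8221514 web z slope [6.94168836e-02 1.13770408e+02]
latch nose 1568
[[9.5, -20.4, 95.9], [20.2, -1.6, 112.0], [29.5, 17.9, 120.1]]
claw 45
[[3.0, 37.7, 100.6], [4.2, 42.7, 108.0], [5.5, 52.6, 109.3]]
claw 47
[[3.2, -51.6, 100.3], [4.2, -45.1, 108.3], [5.4, -37.0, 109.4]]
[-0.36 -0.05 -0.59]
```

View pics/c7.png

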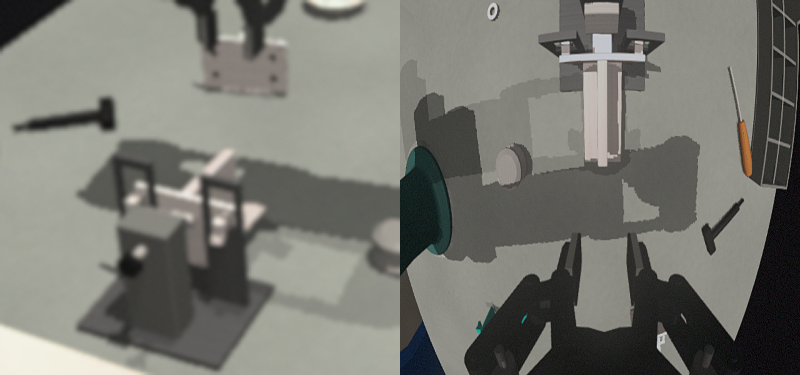

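Run:
```python
from h import *
O=np.array([.4777,.2057,0]);ex=np.array([-.0454,.999,0]);ey=np.array([-.999,-.0454,0])
def BB(c):
    F=f(c);v,u=np.mgrid[0:400,0:640];x=(u-c['cx']);y=(v-c['cy']);r=np.hypot(x,y)+1e-9
    d=c['depth'];k=d*np.tan(r/F)/r
    P=np.stack([x*k,-y*k,-d],-1)@rot(c).T+np.array(c['xyz'])
    return np.stack([(P-O)@ex,(P-O)@ey,P[...,2]],-1)*1000
for t in ('w3','w5','w6','w7'):
    B=BB(load(t))
    for n,k in (('flanks',(abs(B[...,1]+1)>13.5)&(abs(B[...,1]+1)<19)),('mid',abs(B[...,1]+1)<10)):
        for z0 in (97,101,105,109,113):
            m=k&(abs(B[...,2]-z0)<2)&(B[...,0]>7)&(B[...,0]<45)
            if m.sum()>3: print(t,n,z0,m.sum(),np.percentile(B[...,0][m],[5,50,95]).round(1))
c=load('w7');cv2.imwrite('pics/n7.png',cv2.resize(c['pixels'][0:80,210:370],(800,400),interpolation=2)[:,:,::-1])
```

```text
w3 flanks 97 15 [12.9 13.  13.5]
w3 flanks 101 115 [12.8 14.  15.4]
w3 flanks 105 151 [14.8 16.2 17.8]
w3 flanks 109 151 [17.  18.8 20. ]
w3 flanks 113 170 [19.6 21.1 22.7]
w3 mid 97 29 [13.1 13.3 13.6]
w3 mid 101 220 [13.1 14.3 15.6]
w3 mid 105 245 [14.9 16.4 17.7]
w3 mid 109 287 [17.3 18.6 20.2]
w3 mid 113 316 [19.6 21.2 22.6]
w5 flanks 101 62 [20.9 21.5 22.2]
w5 flanks 105 118 [22.3 23.5 24.5]
w5 flanks 109 130 [24.6 26.1 27.1]
w5 flanks 113 135 [27.1 28.3 29.9]
w5 mid 97 1123 [ 7.7 13.9 19.6]
w5 mid 101 378 [ 8.4 16.7 22.2]
w5 mid 105 202 [22.2 23.2 24.4]
w5 mid 109 252 [24.5 25.9 27. ]
w5 mid 113 259 [27.  28.5 29.4]
w6 flanks 101 65 [13.6 14.5 15. ]
w6 flanks 105 94 [15.  16.4 17.3]
w6 flanks 109 120 [17.7 18.8 20.1]
w6 flanks 113 108 [20.2 21.5 22.5]
w6 mid 97 485 [ 7.3  9.7 12. ]
w6 mid 101 134 [13.5 14.4 15.1]
w6 mid 105 156 [14.7 16.4 17.3]
w6 mid 109 208 [17.4 18.4 19.6]
w6 mid 113 234 [20.1 21.3 22.3]
w7 flanks 97 9 [13.3 13.5 13.9]
w7 flanks 101 42 [13.  14.  15.2]
w7 flanks 105 59 [14.7 16.3 17.6]
w7 flanks 109 56 [17.3 18.5 20.7]
w7 flanks 113 71 [19.  21.  22.7]
w7 mid 97 187 [ 7.7 10.9 13.3]
w7 mid 101 73 [13.4 14.3 15.4]
w7 mid 105 106 [14.7 16.2 18. ]
w7 mid 109 108 [17.  18.6 20.1]
w7 mid 113 120 [19.5 21.1 22.8]
```

View pics/n7.png

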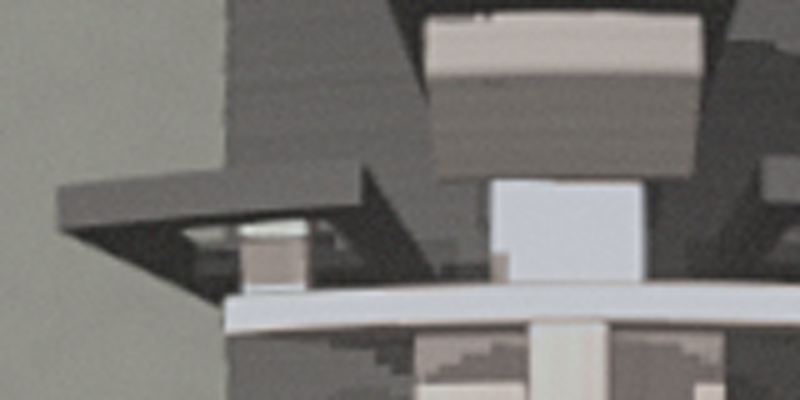

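Run:
```python
from h import *
t=grab('top','t8');P=cloud(t);z=P[...,2]
for tag in('top0','t8'):
    P=cloud(load(tag));q=P[110:155,320:372].reshape(-1,3);q=q[(q[:,2]>.066)&(q[:,2]<.09)];print('plain',tag,len(q),q[:,:2].mean(0))
s=bot.read_state();print(s['time'],abs(s['joint_vel']).max(),s['wrist_force'].round(1))
print(bot.finish_job())
```

```text
plain top0 239 [ 0.61694259 -0.17122726]
plain t8 235 [ 0.61672075 -0.17122504]
9.35 0.022355018968635294 [0.3 0.5 0.5]
the job is handed in; nothing more can be done
None
```

The clawed bracket is hanging in the rack with the latch snapped out over its tongue, and the gripper has let go. I gripped it by the web, put both claws through the slots, pressed it down until the latch snapped, opened the fingers and backed off. I handed the job in at about 9.4 s.

Last checks, from wrist and top camera depth:
- **Latch:** its nose profile after release matches the starting profile to within about 0.5 mm, so it is fully out. During pressing it had been driven back 7 mm or more.
- **Bracket position:** its origin is about 39–40 mm up, about 1.5 mm sideways and roughly −1 to −5 mm in depth.
- **Bracket angle:** it is about 1° off square. It sags about 4° forward on its claws, within the 10° limit.
- **Flat-backed bracket:** it moved 0.2 mm between the first and last top pictures, which is within measuring noise.
- **Gripper:** it is clear of everything, and the wrist force reads about 0 N.

None of the checks failed. I didn't measure the bracket's speed directly. The depth figure is the loosest of these numbers: I worked it out from the back plate's top edge and the tilt.

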